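# Key the flow orifice into the governor's throttle valve

## Robot

A 6-joint arm with a two-finger parallel gripper is mounted at the origin on the work surface. World frame = base frame: x ahead of the robot, y to its left, z up, the work surface at z = 0. Lengths are in m, angles in rad, forces in N, time in s.
With the tool pointing down it reaches from about 0.375 to 0.75 m from the base axis. Payload 9 kg.
Tool frame: the origin (TCP) lies midway between the tips of the shut fingers; the grasp point (between the pads) lies 19 mm behind it; z points along the fingers, y is the line along which they close (so a half turn about z gives the same grasp; the last joint's range is limited). The gripper opens to 85 mm and grips with 20 to 120 N. Pads are 22 mm wide; open, the fingers measure 114 mm over their backs; the gripper's body (76 mm by 85 mm) begins 54 mm behind the grasp point. The pads swing forward as they close: fully open they stand 13 mm farther back than shut.
Start: joints at [-1.531, 0.104, 0.097, 1.564, 0, 1.353], TCP at [0.153, -0.58, 0.231] pointing down, gripper open.
Joint ranges: [-2.99, 2.99], [-0.84, 1.86], [-1.1, 1.16], [-1.84, 2.11], [-1.51, 1.56], [-3.14, 3.14]. Speed limits (rad/s): [2.22, 2.22, 2.57, 3.14, 3.14, 3.14].

## Interface

Orientations are given as a unit quaternion [x, y, z, w].
In Python, from bench import * gives the robot as it stands.
- The arm moves only by the shell command python3 -m crank 'ROWS' [OPENING]. ROWS is a JSON object of lists of equal length, an entry for each row: "translation": the shift along the tool's x, y, z in cm, a list of three; "twist": the turn about the tool's z in degrees. A call has 1 to 20 rows; each row shifts and turns the commanded pose from where the row before left it, along the tool's axes as they then stand; what a row does not reach is not made up. A row lasts 1/8 s, in which the tool goes at most 62.5 mm and 10.7 degrees, less where a joint would pass 70% of its speed; a pose out of reach is approached as far as the arm can. A call is refused whole if a number of a shift passes 6.25 or a number of a turn 10.7, either way. A call with a gripper value outside its range is refused whole. OPENING is the finger opening in cm, from 0 to 8.54, set as the call begins (- or left out, the last holds). The fingers move at their own pace and stop on an object; the grip force is fixed at half the most. Time passes only in rows, so rows that do not move let the fingers close. It gives the time, the measured TCP pose, the force, the opening and the grip force at its end, in the units of the state.
- read_state(): the state, without advancing time (a new reading comes with each control period).
- camera(name): name is "scene" or "top" or "wrist"; returns a dict with "pixels" (420x560x3 uint8, blue, green, red), "vfov" (degrees; the focal length in pixels is half the picture's height over the tangent of half this angle, whatever the lens; pixels are square), "cx", "cy" (the principal point, pixels), "dist_coeffs" ([k1, k2, p1, p2, k3] as OpenCV has them; the pictures are not rectified), "position" and "attitude" of the camera in the world; the wrist camera has in their place "hand_eye" (4x4, takes a point from camera to tool coordinates, whose origin is the TCP and whose axes are the flange's). Camera axes: x right, y up, looking along -z (the intrinsics and any distortion apply to the point x, -y, -z); pixel columns grow to the right and rows downward; lengths in m; the calibration is good to about 2 mm. A picture is of the moment at which its call begins: read the wrist's pose just before it. There is no depth.
- job_done(): hands the job in; it is judged then, once.
The state is a dict: "time_s": time; "joint_pos": joint angles; "joint_velocities": joint speeds; "joint_efforts": joint torques, N m; "tool_pos": TCP position; "orientation": TCP orientation; "contact_force": force on the tool from outside, world axes, zero at the start; "ft_torque": the same for the moment, N m; "width": finger opening in m; "gripper_force": force on a finger pad.
Only numpy, scipy, OpenCV 4.12 (cv2) and the standard library are available. Lean on these libraries where they do the work, as an engineer would, in place of code of your own. Each camera call takes 0.05 s, during which the arm holds its last target. There are 200 camera calls.

## Task

Take the notched brass flow orifice out of the rolled-out parts tray and fit it, hub up, in the bore of the throttle valve body. Nobody has measured at what angle the two unequal drive dogs in the bore stand, and their spindle is held by the gate linkage, so turn the orifice on them under light pressure and feel for the place where it drops, stop turning, press it fully home with its disc flush with the valve body's top face, and let go. Never force it, and leave the other parts where they lie.

Things in the scene. Friction and masses are not known exactly. Their poses are not given: they have to be found in the camera images.
- orifice_center (a point): the brass flow orifice, lying hub up in the tray, 0.34 kg: a disc of 52 mm diameter, 14 mm thick, with a hexagonal hub on top; 38 mm high in all. This point lies on its axis half-way up, 19 mm above its underside. z is the axis, up; +x points to its wide notch
- orifice_notch (a point): a point in the orifice's wide notch, 21 mm from the axis along +x, 3 mm above the underside. Two notches cut right through the rim of the disc: the wide one, 13.5 mm, on the +x side, and opposite it (-x) a narrow one, 8.5 mm; their bottoms lie 15 mm from the axis. Axes as for the orifice
- orifice_hub (a point): centre of the orifice's hub, 26 mm above the underside: a hexagon 27 mm across flats, 24 mm high, standing on the disc. Two flats face +x and -x, the others every 60 degrees from there, so it can be gripped across flats from above. Axes as for the orifice
- bore_mouth (a point): centre of the bore's mouth in the top face of the valve body, 57 mm above the table; z up. The valve body is a fixed iron block, 116 mm square, on a 170 x 136 mm foot flange with pipe unions on its +y and -y sides. The bore is round, 53.5 mm in diameter and 14 mm deep, with a 3 mm 45-degree lead-in
- bore_floor (a point): centre of the bore's floor, 14 mm below the mouth: the end of a spindle with two drive dogs 6 mm high, 17 to 25 mm from the axis, opposite each other: one 10.5 mm wide, one 5.5 mm. The wide dog fits only the wide notch (1.5 mm play each side). Out of line, the orifice rides on the dogs, 6 mm proud. Axes are the valve body's and do not turn with the spindle
- witness_line (a point): middle of the witness line on the top face, 43 mm from the bore's axis along the valve body's +x: it marks the middle of the spindle's travel. The wide dog points somewhere within 0.72 rad to either side of this line, which is not measured. The spindle is held by the gate linkage and does not turn by hand: once the dogs are in the notches, turning on only bruises them
- housing: the valve body itself with its spindle; origin under its centre on the table, axes as for the bore's mouth. More than 60 N in all between it (bore, dogs) and the orifice counts as forcing: 5 to 10 N are enough to press and to turn
- tray: the rolled-out drawer tray of zinc, fixed; origin under its floor, whose top is 3 mm higher. Walls 27 mm high along x = -170 and +170 mm and a partition at y = 85 mm; the front panel, 48 mm high, at y = -190 mm. The loose parts lie in between. Its cabinet, 235 mm high and 420 mm wide, begins at about y = 200 mm
- piston: bystander: ground steel piston standing in the tray, 36 mm in diameter, 55 mm high; origin under its centre
- seal_ring: bystander: white ceramic seal ring lying in the tray, 58 mm in diameter, 9 mm thick; origin under its centre
- rack: bystander: hardened rack gear piece lying in the tray, 84 x 18 x 17 mm, long in x; origin under its centre
- spanner: bystander: spanner on the table, 190 mm long in x
- oil_bottle: bystander: oil bottle standing on the table, 56 mm in diameter, 150 mm high; origin under its centre
- brush: bystander: brush on the table, 180 mm long in x
- pipe_plug: bystander: small brass hexagon plug without a disc standing on the table, 26 mm in diameter, 30 mm high; origin under its centre
- orifice: the same orifice by its underside: origin at the centre of the disc's lower face, axes as above
Mind the look-alikes: they are no part of the job. Leave any green or pink look-alike of the orifice alone.

How it is judged:
At the end, for the whole second after the job is handed in: The orifice stands hub up in the valve body's bore with its notches over the dogs, centred within 3 mm, its disc flush with the top face (at most 2 mm proud), upright within 0.08 rad, at rest and let go (horizontal distance between orifice_center and bore_mouth below 0.003 m and z of orifice_center in the frame of bore_mouth below 0.007 m and angle between orifice_center's own z axis and vertical below 0.08 rad and linear speed of orifice below 0.01 m/s); the robot touches nothing.
It fails at once if the orifice is forced: more than 60 N between it and the valve body with its dogs (contact force between orifice and housing above 60 N).
It fails at once if the hand leans on the valve body with more than 25 N (contact force between the fingers and housing above 25 N).
It fails at once if another part in the tray (piston, seal ring, rack piece) is moved by more than 25 mm (distance of any of piston, seal_ring, rack from where it was at the start of the episode above 0.025 m).
It fails at once if a thing on the bench (spanner, oil bottle, brush, pipe plug) is moved by more than 25 mm (distance of any of spanner, oil_bottle, brush, pipe_plug from where it was at the start of the episode above 0.025 m).
It also fails if it takes over 72 s, if anything falls off the work surface, if the arm or the gripper's body presses on something with over 40 N, if the wrist force passes 120 N, or if a joint passes its speed limit or range.

## Working session

There is one attempt and no reset: what is moved stays moved. The work goes in short steps, Python scripts to look and compute and a shell command to move; the robot and the scene stay as the last step left them, time stands still between calls to the robot, and variables do not carry over. Pictures are saved under pics/ and viewed, at most 10 in all, crops included, and the job is handed in when it is done.

```bash
mkdir -p pics
cat > h.py <<'E'
from bench import *
import numpy as np, cv2
from scipy.spatial.transform import Rotation as R
def cam(n):
    s=read_state(); c=camera(n); p=c["pixels"]; f=p.shape[0]/2/np.tan(np.radians(c["vfov"])/2)
    c["K"]=np.array([[f,0,c["cx"]],[0,f,c["cy"]],[0,0,1.]]); c["D"]=np.array(c["dist_coeffs"],float)
    if n=="wrist":
        T=np.eye(4);T[:3,:3]=R.from_quat(s["orientation"]).as_matrix();T[:3,3]=s["tool_pos"]
        T=T@np.array(c["hand_eye"]); c["R"]=T[:3,:3];c["t"]=T[:3,3]
    else:
        c["t"]=np.array(c["position"]);a=np.array(c["attitude"]);c["R"]=a if a.shape==(3,3) else R.from_quat(a).as_matrix()
    return c
def ray(c,uv):
    q=cv2.undistortPoints(np.array(uv,float).reshape(-1,1,2),c["K"],c["D"])[:,0]
    return np.c_[q[:,0],-q[:,1],-np.ones(len(q))]@c["R"].T
def onz(c,uv,z):
    d=ray(c,uv); return c["t"]+d*((z-c["t"][2])/d[:,2])[:,None]
def proj(c,P):
    q=(np.atleast_2d(P)-c["t"])@c["R"]; q=q*[1,-1,-1]
    return cv2.projectPoints(q,np.zeros(3),np.zeros(3),c["K"],c["D"])[0][:,0]
E
python3 - <<'E'
from h import *
for n in ("scene","top"):
    c=cam(n); cv2.imwrite(f"pics/{n}0.png",c["pixels"]); print(n,c["t"],c["R"].round(3).tolist(),c["vfov"],c["attitude"])
s=read_state();print(s)
E
```

```text
scene [ 1.14724543 -0.18260267  0.89360742] [[0.233, -0.79, 0.567], [0.972, 0.196, -0.127], [-0.01, 0.581, 0.814]] 57.180441303489985 [0.23630792 0.19259395 0.58840798 0.74889398]
top [ 0.45090634 -0.06437342  1.18594248] [[0.017, 0.991, -0.133], [-1.0, 0.014, -0.022], [-0.02, 0.133, 0.991]] 46.13943886233842 [ 0.0544533  -0.03987493 -0.6999727   0.71097331]
{'time_s': 0.1, 'joint_pos': array([-1.53074278e+00,  1.04674340e-01,  9.65430740e-02,  1.56385813e+00,
       -2.19426684e-05,  1.35309339e+00]), 'joint_velocities': array([ 1.95246952e-06, -9.71176609e-04,  1.40265754e-03, -9.53895657e-04,
       -1.21339461e-03,  1.12242655e-04]), 'joint_efforts': array([ 7.52072636e-03, -5.58207893e+01,  5.04720104e+01,  1.31461848e-02,
       -2.25541517e-04,  1.07543977e-05]), 'tool_pos': array([ 0.15293629, -0.57988615,  0.23057753]), 'orientation': array([ 9.91706510e-01,  1.28521754e-01,  4.19892833e-05, -5.95156186e-04]), 'contact_force': array([-0.83501283, -0.15958694,  0.13796893]), 'ft_torque': array([-0.01873481, -0.02340333,  0.03196458]), 'gripper_force': 0.0, 'width': 0.08529762872612334}
```

View pics/top0.png

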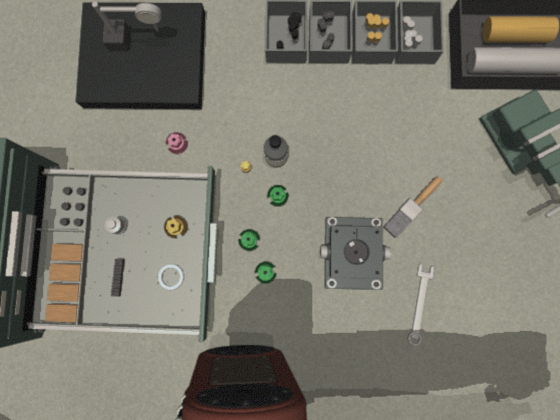

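View pics/scene0.png

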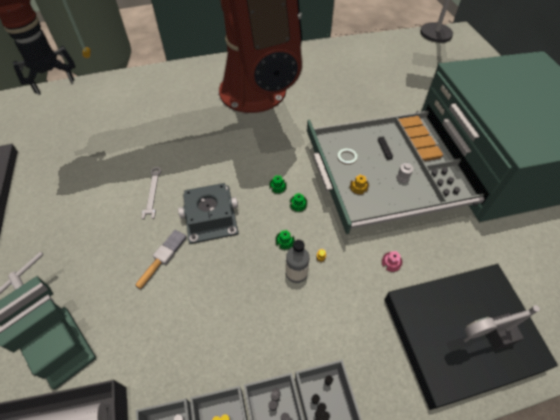

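The top view shows the brass orifice in the tray at about (175,227) and the valve body at about (356,252) with its bore near (357,251). Green look-alikes lie between them, the oil bottle is at (276,150), and the pink look-alike is at (176,142). In the scene view the orifice is at (360,184) and the body at (208,205).

```bash
cat >> h.py <<'E'
def tri(c1,u1,c2,u2):
    d1,d2=ray(c1,[u1])[0],ray(c2,[u2])[0]
    A=np.c_[d1,-d2]; x=np.linalg.lstsq(A,c2["t"]-c1["t"],rcond=None)[0]
    p,q=c1["t"]+d1*x[0],c2["t"]+d2*x[1]; return (p+q)/2,np.linalg.norm(p-q)
E
python3 - <<'E'
from h import *
C={n:cam(n) for n in("scene","top")}
B={}
for n,roi in(("scene",(340,170,390,200)),("top",(155,210,200,245))):
    x0,y0,x1,y1=roi; h=cv2.cvtColor(C[n]["pixels"],cv2.COLOR_BGR2HSV)[y0:y1,x0:x1]
    m=cv2.inRange(h,(12,110,50),(35,255,255)); M=cv2.moments(m,True); B[n]=(x0+M["m10"]/M["m00"],y0+M["m01"]/M["m00"]); print(n,B[n],M["m00"])
print(tri(C["scene"],B["scene"],C["top"],B["top"]))
print("orifice z=.02/.03",onz(C["top"],[B["top"]],.02),onz(C["top"],[B["top"]],.03))
print("bore",onz(C["top"],[(357,251)],.057),"body corners",onz(C["top"],[(328,218),(383,218),(383,287),(328,287)],.057).round(3).tolist())
top=C["top"]["pixels"]
a=cv2.resize(top[205:250,150:200],(400,360),interpolation=3);b=cv2.resize(top[212:294,316:396],(400,410),interpolation=3)
sc=C["scene"]["pixels"];d=cv2.resize(sc[175:245,170:245],(400,373),interpolation=3)
o=np.zeros((600,800,3),np.uint8);
o[:290,:322]=cv2.resize(a,(322,290));o[:410,400:]=b;o[300:600,:322]=cv2.resize(d,(322,300));cv2.imwrite("pics/c1.png",o)
E
```

```text
scene (359.1843137254902, 184.4392156862745) 255.0
top (175.3949843260188, 226.16927899686522) 319.0
(array([0.55821327, 0.188508  , 0.06997179]), np.float64(0.00027788672456456766))
orifice z=.02/.03 [[0.56305913 0.19997548 0.02      ]] [[0.56209723 0.19770822 0.03      ]]
bore [[ 0.50895097 -0.22615707  0.057     ]] body corners [[0.584, -0.16, 0.057], [0.585, -0.286, 0.057], [0.429, -0.284, 0.057], [0.427, -0.16, 0.057]]
```

View pics/c1.png

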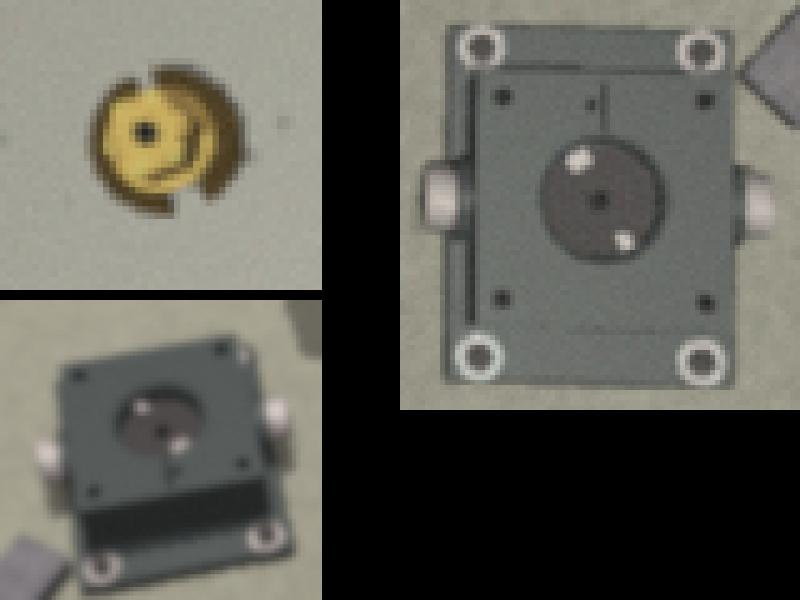

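The crop shows the dogs as two bright spots in the bore. The larger lies up-left, about 0.5 rad from the witness line towards +y, and the smaller is opposite. The orifice's wide notch is at lower right (190,200) and its narrow notch at upper left (145,80). The triangulated height of 70 mm means the tray stands raised. Next is a close look at the bore with the wrist camera.

```bash
cat >> h.py <<'E'
def rows(target,yaw=None):
    "tool-axis shift in cm to bring the TCP to target, and twist in deg to bring tool x to yaw"
    s=read_state(); Q=R.from_quat(s["orientation"]).as_matrix(); y=np.arctan2(Q[1,0],Q[0,0])
    d=Q.T@(np.array(target)-s["tool_pos"])*100
    print("t",round(s["time_s"],2),"tcp",s["tool_pos"].round(4),"yaw",round(np.degrees(y),2),"shift cm",d.round(2),"j",s["joint_pos"].round(2),"F",s["contact_force"].round(1),"T",s["ft_torque"].round(2),"w",round(s["width"],4))
    if yaw is not None: print("twist deg",np.degrees((y-yaw+np.pi)%(2*np.pi)-np.pi).round(2))
E
python3 - <<'E'
from h import *
c=cam("wrist"); print(np.array(c["hand_eye"]).round(3),c["vfov"])
rows([0.509,-0.226,0.25],1.2)
C={n:cam(n) for n in("scene","top")}
# green/tray height check: tray front panel corner etc
print(tri(C["top"],(211,171),C["scene"],(346,226)),tri(C["top"],(204,336),C["scene"],(312,124)))
E
```

```text
[[ 0.     0.955  0.298  0.076]
 [ 1.    -0.    -0.    -0.   ]
 [ 0.     0.298 -0.955 -0.143]
 [ 0.     0.     0.     1.   ]] 69.10944059038003
t 0.25 tcp [ 0.153 -0.58   0.231] yaw 14.77 shift cm [ 43.45 -25.16  -1.88] j [-1.53  0.1   0.1   1.56  0.    1.35] F [-0.2  0.9  0.4] T [-0.05  0.04 -0.01] w 0.0857
twist deg -53.99
(array([0.68426604, 0.1066435 , 0.08175931]), np.float64(0.0062806633272863115)) (array([0.3194054 , 0.11703465, 0.09291965]), np.float64(0.013104291439808236))
```

```bash
python3 -m crank '{"translation":[[3.62,-2.1,-0.2],[3.62,-2.1,-0.2],[3.62,-2.1,-0.2],[3.62,-2.1,-0.2],[3.62,-2.1,-0.2],[3.62,-2.1,-0.2],[3.62,-2.1,-0.2],[3.62,-2.1,-0.2],[3.62,-2.1,-0.2],[3.62,-2.1,-0.2],[3.62,-2.1,0],[3.62,-2.1,0],[0,0,0],[0,0,0],[0,0,0]],"twist":[0,0,0,0,0,0,0,0,0,0,0,0,-10,-10,0]}'
python3 - <<'E'
from h import *
c=cam("wrist"); cv2.imwrite("pics/w1.png",c["pixels"]); rows([0.509,-0.226,0.25],1.2)
np.savez("w1.npz",K=c["K"],D=c["D"],R=c["R"],t=c["t"])
E
```

```text
time_s: 2.22
tool_pos: [0.5088, -0.2257, 0.2512]
orientation: [0.954, 0.298, -0.0, 0.0]
contact_force: [0.6, 0.1, 0.2]
width: 0.0854
gripper_force: 0.0
t 2.27 tcp [ 0.5088 -0.2258  0.2513] yaw 34.55 shift cm [0.01 0.03 0.13] j [-0.65 -0.02  0.    1.6  -0.    1.89] F [-0.2  0.4 -0.2] T [-0.03  0.02 -0.02] w 0.0858
twist deg -34.2
```

View pics/w1.png

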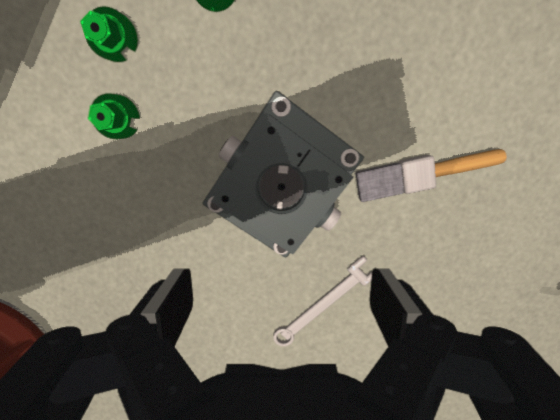

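The wrist view shows the bore at about (282,186), the dogs at (283,170) and (280,204), and the witness line near (305,158). Next I measure them.

Run:
```python
from h import *
z=np.load("w1.npz");c={k:z[k] for k in z}
im=cv2.imread("pics/w1.png")
g=cv2.cvtColor(im,cv2.COLOR_BGR2GRAY)
x0,y0=250,150;r=g[y0:225,x0:315]
m=((r>110)*255).astype(np.uint8)
n,l,st,ce=cv2.connectedComponentsWithStats(m)
for i in range(1,n):
    if st[i,4]>5: 
        p=ce[i]+[x0,y0];print("bright",p,st[i],onz(c,[p],.049))
o=cv2.resize(im[80:265,195:370],(756,800)[::1] and (567,600),interpolation=3)
# reddish floor mask for the bore
d=im[y0:225,x0:315].astype(int);mm=(((d[:,:,2]-d[:,:,0])>-3)*255).astype(np.uint8)
n,l,st,ce=cv2.connectedComponentsWithStats(mm);i=1+np.argmax(st[1:,4]);print("floor",ce[i]+[x0,y0],st[i],onz(c,[ce[i]+[x0,y0]],.043))
cv2.imwrite("pics/c2.png",o)
```

```text
bright [282.30769231 168.38461538] [31 17  5  5 13] [[ 0.52810905 -0.21427847  0.049     ]]
bright [279.56410256 205.05128205] [27 52  6  7 39] [[ 0.49090296 -0.23623205  0.049     ]]
bright [271.15 215.35] [17 63 10  6 20] [[ 0.47477975 -0.23524496  0.049     ]]
bright [263.         218.21052632] [10 66  7  7 19] [[ 0.46630014 -0.2292835   0.049     ]]
bright [257.  219.3] [ 5 68  4  4 10] [[ 0.46109238 -0.22416943  0.049     ]]
floor [281.99979449 186.99034114] [   0    0   65   75 4866] [[ 0.50921973 -0.2270096   0.043     ]]
```

View pics/c2.png

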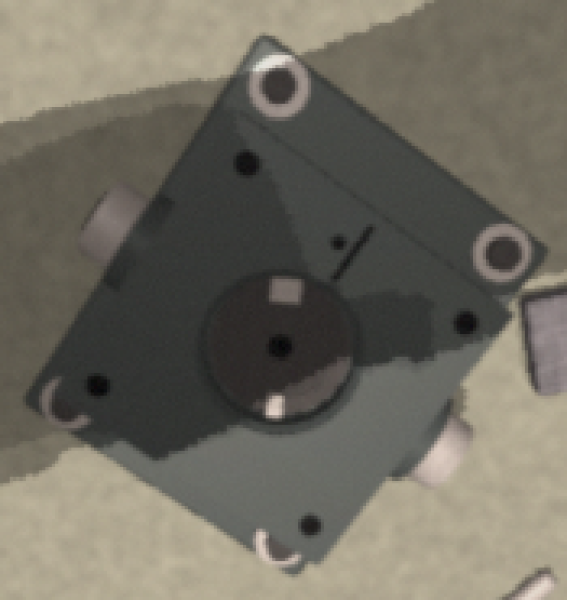

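The crop shows the wide dog at (286,291), the narrow one at (274,406), the centre hole at (280,346), and the witness line from (333,278) to (372,228).

Run:
```python
from h import *
z=np.load("w1.npz");c={k:z[k] for k in z}
f=lambda u,v:(195+u/3.243,80+v/3.243)
w=onz(c,[f(286,291)],.049)[0];n=onz(c,[f(274,406)],.049)[0];h=onz(c,[f(280,346)],.043)[0]
l=onz(c,[f(333,278),f(372,228)],.057)
holes=onz(c,[f(247,163),f(466,322),f(310,525),f(98,385)],.057)
dg=lambda d:np.degrees(np.arctan2(d[1],d[0]))
print("w",w,"n",n,"mid",(w+n)/2,"ang",dg(w-n),"len",np.linalg.norm(w-n),"hole",h,"line",l,dg(l[1]-l[0]),"line mid dir from hole",dg(l.mean(0)-h))
print("holes",holes,holes.mean(0),dg(holes[0]-holes[3]),dg(holes[1]-holes[2]))
rows([0.47,0.17,0.25],1.57)
```

```text
w [ 0.5274246  -0.21597226  0.049     ] n [ 0.49071132 -0.23625831  0.049     ] mid [ 0.50906796 -0.22611529  0.049     ] ang 28.923000237469907 len 0.04194506793929047 hole [ 0.5090723  -0.22616969  0.043     ] line [[ 0.5411829  -0.22578791  0.057     ]
 [ 0.5621935  -0.22677106  0.057     ]] -2.6790852359370034 line mid dir from hole -0.14762305029693928
holes [[ 0.55570488 -0.18058245  0.057     ]
 [ 0.55498204 -0.27226606  0.057     ]
 [ 0.46278045 -0.27168764  0.057     ]
 [ 0.46366017 -0.17985125  0.057     ]] [ 0.50928188 -0.22609685  0.057     ] -0.45514952159526095 -0.3594373291317284
t 2.27 tcp [ 0.5088 -0.2258  0.2513] yaw 34.55 shift cm [ 19.25 -34.79   0.12] j [-0.65 -0.02  0.    1.6  -0.    1.89] F [-0.2  0.4 -0.2] T [-0.03  0.02 -0.02] w 0.0858
twist deg -55.4
```

Bore centre is (0.509,-0.226), and the wide dog stands at about 29° in world yaw. Now over to the orifice.

```bash
python3 -m crank '{"translation":[[3.06,-3.49,0],[3.06,-3.49,0],[3.06,-3.49,0],[3.06,-3.49,0],[3.06,-3.49,0],[3.06,-3.49,0],[3.06,-3.49,0],[3.06,-3.49,0],[3.06,-3.49,0],[0,0,0],[0,0,0],[0,0,0]],"twist":[0,0,0,0,0,0,0,0,0,-10,-6,0]}'
python3 - <<'E'
from h import *
c=cam("wrist"); cv2.imwrite("pics/w2.png",c["pixels"]); rows([0.558,0.189,0.25])
np.savez("w2.npz",K=c["K"],D=c["D"],R=c["R"],t=c["t"])
u=proj(c,[[.558,.1885,.065]])[0].astype(int);print(u)
x,y=np.clip(u[0]-60,0,440),np.clip(u[1]-60,0,300);print(x,y)
cv2.imwrite("pics/c3.png",np.vstack([cv2.resize(c["pixels"][y:y+120,x:x+120],(600,600),interpolation=3)]))
E
```

```text
time_s: 3.78
tool_pos: [0.5559, 0.1892, 0.2512]
orientation: [0.904, 0.427, -0.0, 0.0]
contact_force: [-0.2, -0.9, -0.5]
width: 0.0853
gripper_force: 0.0
t 3.83 tcp [0.5559 0.1892 0.2513] yaw 50.48 shift cm [0.12 0.17 0.13] j [ 0.11  0.07  0.1   1.6  -0.    2.37] F [-0.2 -0.4 -0.1] T [ 0.01 -0.    0.02] w 0.0851
[282 190]
222 130
```

View pics/c3.png

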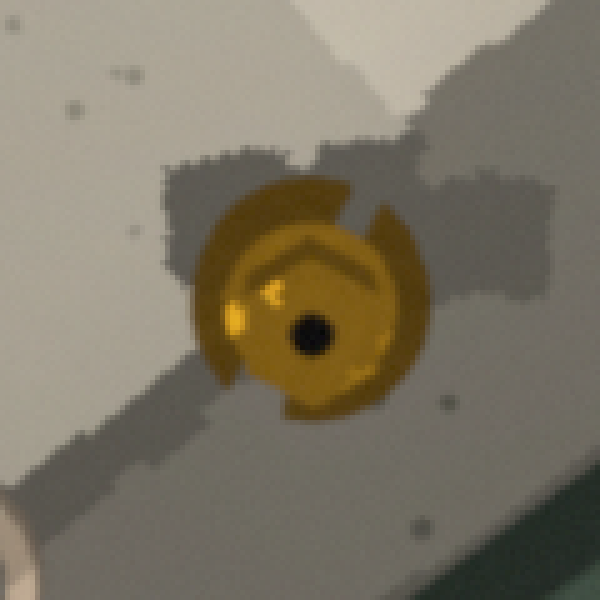

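The crop shows the orifice disc centred near (312,299), its hub hole at (312,335), the wide notch at (258,393) and the narrow one at (366,208).

Run:
```python
from h import *
z=np.load("w2.npz");c={k:z[k] for k in z}
im=cv2.imread("pics/w2.png");h=cv2.cvtColor(im,cv2.COLOR_BGR2HSV)[130:250,222:342]
m=cv2.inRange(h,(12,120,40),(32,255,255));k=cv2.findContours(m,0,1)[0];k=max(k,key=cv2.contourArea)
hull=cv2.convexHull(k)[:,0]+[222,130]
f=lambda u,v:(222+u/5,130+v/5)
for b in(.035,.04,.045,.05):
    E=onz(c,hull,b+.012)[:,:2].astype(np.float32);(cc,rad)=cv2.minEnclosingCircle(E)
    H=onz(c,[f(312,335)],b+.038)[0,:2]
    n=onz(c,[f(366,208),f(258,393)],b+.014);d=n[1]-n[0]
    print(b,"disc",np.round(cc,4),"r",round(rad,4),"hole",H.round(4),"notch yaw",np.degrees(np.arctan2(d[1],d[0])).round(1))
# triangulate hub hole via other cams: brass top-hole dark pixels
C={n:cam(n) for n in("scene","top")}
for n in C:
    u=proj(C[n],[[.557,.1885,.08]])[0];x,y=np.round(u).astype(int);p=cv2.cvtColor(C[n]["pixels"],cv2.COLOR_BGR2GRAY)[y-12:y+13,x-12:x+13];print(n,u);
    cv2.imwrite(f"pics/z_{n}.png",cv2.resize(C[n]["pixels"][y-12:y+13,x-12:x+13],(400,400),interpolation=0))
cv2.imwrite("pics/z.png",np.hstack([cv2.imread("pics/z_scene.png"),cv2.imread("pics/z_top.png")]))
```

```text
0.035 disc [0.5566 0.1847] r 0.0287 hole [0.5557 0.183 ] notch yaw -159.0
0.04 disc [0.5573 0.1856] r 0.0283 hole [0.5565 0.184 ] notch yaw -159.0
0.045 disc [0.558  0.1865] r 0.0279 hole [0.5572 0.185 ] notch yaw -159.0
0.05 disc [0.5587 0.1874] r 0.0275 hole [0.558 0.186] notch yaw -159.0
scene [359.68769654 181.7862468 ]
top [174.45288178 226.2819227 ]
```

View pics/z.png

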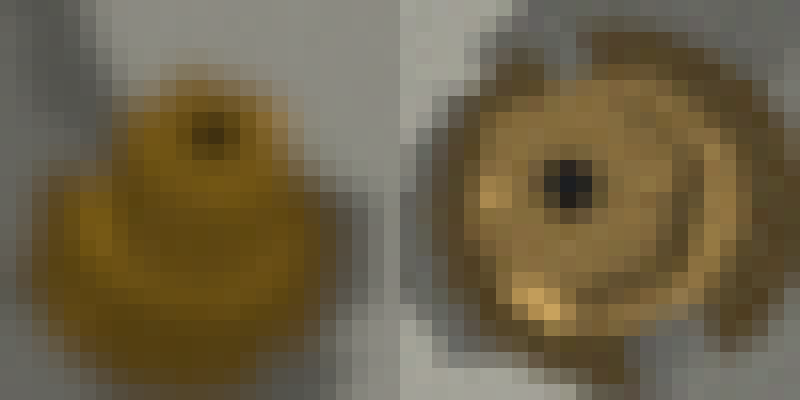

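The hub hole sits at about (360.8,177.8) in the scene view and (172.0,225.0) in the top view.

Run:
```python
from h import *
C={n:cam(n) for n in("scene","top")};z=np.load("w2.npz");c={k:z[k] for k in z}
W=(222+312/5-.4,130+335/5-.4)
print(tri(C["scene"],(360.8,177.75),C["top"],(172,225)),tri(C["scene"],(360.8,177.75),c,W),tri(C["top"],(172,225),c,W))
# same for bore centre as a check, in top: (357,251)
print(tri(C["top"],(316+599/5-.4,212+200/5-.4),c,W)[1])
rows([.558,.186,.25],np.radians(51))
```

```text
(array([0.55779725, 0.18909667, 0.09809572]), np.float64(0.001764063459611214)) (array([0.55895332, 0.1882641 , 0.09879093]), np.float64(0.0015674631745094959)) (array([0.55876595, 0.18929815, 0.09896014]), np.float64(0.0018637120146258776))
0.5280704335303248
t 4.03 tcp [0.5559 0.1891 0.2513] yaw 50.63 shift cm [-0.11  0.36  0.13] j [ 0.11  0.07  0.1   1.6  -0.    2.36] F [ 0.8 -0.4 -0.1] T [-0.02 -0.01  0.05] w 0.0854
twist deg -0.37
```

Hub top is at about z=0.098, so the underside is at 0.060. The axis is at (0.5595,0.188) and the wide notch at -159°. Descend and grip.

```bash
python3 -m crank '{"translation":[[0.15,0.34,3],[0,0,3],[0,0,3],[0,0,3],[0,0,2.5],[0,0,1.8],[0,0,1],[0,0,0]],"twist":[0,0,0,0,0,0,0,0]}'; python3 -m crank '{"translation":[[0,0,0],[0,0,0],[0,0,0],[0,0,0],[0,0,0],[0,0,0],[0,0,0]],"twist":[0,0,0,0,0,0,0]}' 2.0
```

```text
time_s: 5.03
tool_pos: [0.5593, 0.1883, 0.078]
orientation: [0.904, 0.429, -0.0, -0.0]
contact_force: [0.3, 0.6, 0.4]
width: 0.0857
gripper_force: 0.0
time_s: 5.9
tool_pos: [0.5599, 0.1884, 0.079]
orientation: [0.903, 0.429, 0.001, 0.0]
contact_force: [0.3, 0.6, 5.2]
width: 0.0251
gripper_force: 60.6
```

```bash
python3 -m crank '{"translation":[[0,0,-1],[0,0,-2.5],[0,0,-3.5],[0,0,-3.5],[0,0,-3.5],[0,0,0],[0,0,0]],"twist":[0,0,0,0,0,0,0]}'
python3 - <<'E'
from h import *
c=cam("wrist"); cv2.imwrite("pics/w3.png",c["pixels"]); rows([0.509,-0.226,0.24])
E
```

```text
time_s: 6.78
tool_pos: [0.5589, 0.1882, 0.2168]
orientation: [0.903, 0.429, -0.001, -0.0]
contact_force: [-0.7, 0.5, -5.0]
width: 0.0256
gripper_force: 59.6
t 6.83 tcp [0.5586 0.1882 0.2162] yaw 50.77 shift cm [-35.23  22.35  -2.34] j [ 0.1   0.07  0.04  1.54 -0.    2.36] F [ 0.4  0.3 -3.7] T [-0.02 -0.03 -0.01] w 0.0256
```

View pics/w3.png

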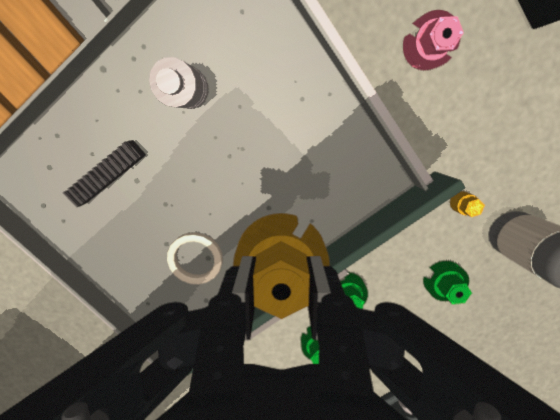

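The orifice is held squarely, with its hub hole at (282,291) midway between the pads. Carry it to the bore, then turn by -188°.

```bash
python3 -m crank '{"translation":[[-2,1.3,0],[-3.5,2.2,0],[-3.5,2.2,0],[-3.5,2.2,0],[-3.5,2.2,0],[-3.5,2.2,0],[-3.5,2.2,0],[-3.5,2.2,0],[-3.5,2.2,0],[-3.1,2.05,0],[-2,1.3,0],[0,0,0]],"twist":[0,0,0,0,0,0,0,0,0,0,0,0]}'
python3 -m crank '{"translation":[[0,0,0],[0,0,0],[0,0,0],[0,0,0],[0,0,0],[0,0,0],[0,0,0],[0,0,0],[0,0,0],[0,0,0],[0,0,0],[0,0,0],[0,0,0],[0,0,0],[0,0,0],[0,0,0],[0,0,0],[0,0,0],[0,0,0],[0,0,0]],"twist":[-10,-10,-10,-10,-10,-10,-10,-10,-10,-10,-10,-10,-10,-10,-10,-10,-10,-10,0,0]}'
python3 - <<'E'
from h import *
rows([0.5092,-0.2261,0.10],np.radians(238.9))
E
```

```text
time_s: 8.32
tool_pos: [0.5088, -0.2253, 0.2163]
orientation: [0.904, 0.428, -0.001, -0.001]
contact_force: [-0.5, -0.3, -3.9]
width: 0.0253
gripper_force: 59.7
time_s: 10.82
tool_pos: [0.5097, -0.2237, 0.2178]
orientation: [-0.427, 0.904, 0.0, -0.0]
contact_force: [0.2, 0.3, -3.8]
width: 0.0256
gripper_force: 59.6
t 10.82 tcp [ 0.5097 -0.2237  0.2178] yaw -129.42 shift cm [ 0.22 -0.12 11.78] j [-0.65 -0.03 -0.06  1.54  0.   -1.53] F [ 0.2  0.3 -3.8] T [-0.01 -0.02  0.  ] w 0.0256
twist deg -8.32
```

```bash
python3 -m crank '{"translation":[[0.2,-0.1,2],[0,0,3],[0,0,3],[0,0,2.5],[0,0,1.5],[0,0,0.8],[0,0,0],[0,0,0]],"twist":[-4,-4.3,0,0,0,0,0,0]}'
python3 - <<'E'
from h import *
for _ in range(3): c=cam("wrist"); rows([0.5092,-0.2261,0.0755],np.radians(238.9))
im=c["pixels"]; s=read_state()
b=s["tool_pos"][2]-.0185
t=cam("top"); 
# hub hole in top view
h=proj(t,[[*s["tool_pos"][:2],b+.038]])[0];print(h)
W=im[200:380,180:380]; x,y=np.round(h).astype(int)
o=np.hstack([cv2.resize(W,(400,360),interpolation=3),cv2.resize(im[150:300,200:367],(400,360),interpolation=3)]);cv2.imwrite("pics/w4.png",np.vstack([cv2.resize(im,(400,300)),]) if 0 else o)
np.savez("w4.npz",K=c["K"],D=c["D"],R=c["R"],t=c["t"]);cv2.imwrite("pics/w4full.png",im)
print("tcp proj",proj(c,[[*s["tool_pos"][:2],b+.038],[.5092,-.2261,.057]]))
E
```

```text
time_s: 11.82
tool_pos: [0.5099, -0.2269, 0.0913]
orientation: [-0.493, 0.87, -0.001, 0.0]
contact_force: [-0.4, 0.1, -2.8]
width: 0.0258
gripper_force: 59.6
t 11.88 tcp [ 0.5099 -0.2269  0.0913] yaw -120.94 shift cm [-0.03  0.1   1.58] j [-0.65 -0.   -0.27  1.3  -0.   -1.68] F [-0.5 -0.8 -3.6] T [ 0.05  0.04 -0.02] w 0.0253
twist deg 0.16
t 11.93 tcp [ 0.5098 -0.2269  0.0912] yaw -120.94 shift cm [-0.03  0.09  1.57] j [-0.65 -0.   -0.27  1.3  -0.   -1.68] F [-1.   0.4 -3.4] T [-0.    0.02 -0.06] w 0.0255
twist deg 0.16
t 11.97 tcp [ 0.5098 -0.2268  0.0911] yaw -120.94 shift cm [-0.03  0.09  1.56] j [-0.65 -0.   -0.27  1.3  -0.   -1.68] F [-1.5  0.3 -3.4] T [0.06 0.   0.01] w 0.0252
twist deg 0.16
[360.85203331 249.412979  ]
tcp proj [[280.86232111 291.97297921]
 [282.36461399 246.03603547]]
```

View pics/w4full.png

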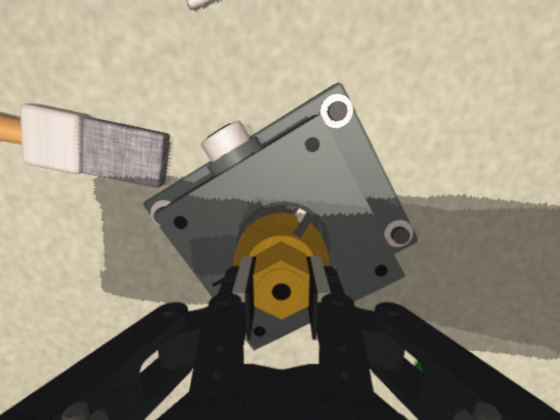

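The narrow notch stands right over the narrow dog at (303,222). The body's four screw holes, at (313,144), (181,222), (381,270) and (259,331), let me check the bore centre from this side.

Run:
```python
from h import *
z=np.load("w4.npz");c={k:z[k] for k in z};g=cv2.cvtColor(cv2.imread("pics/w4full.png"),cv2.COLOR_BGR2GRAY).astype(float)
P=[]
for u,v in((313,144),(181,222),(381,270),(259,331)):
    w=g[v-8:v+9,u-8:u+9];k=np.clip(np.median(w)*.65-w,0,None);yy,xx=np.mgrid[-8:9,-8:9];P.append((u+(k*xx).sum()/k.sum(),v+(k*yy).sum()/k.sum()))
H=onz(c,P,.057);print(np.round(P,1).tolist(),H.round(4).tolist(),H.mean(0).round(4),"hole",onz(c,[(281.5,291.5)],.0728+.038))
```

```text
[[nan, nan], [180.0, 222.1], [380.8, 270.3], [258.6, 330.7]] [[nan, nan, nan], [0.5548, -0.2719, 0.057], [0.4635, -0.1791, 0.057], [0.5556, -0.1802, 0.057]] [nan nan nan] hole [[ 0.50932628 -0.22698124  0.1108    ]]<stdin>:5: RuntimeWarning: invalid value encountered in scalar divide
```

```bash
python3 -m crank '{"translation":[[-0.07,0.09,0.4],[0,0,0.5],[0,0,0.4],[0,0,0.2],[0,0,0.1],[0,0,0]],"twist":[0,0,0,0,0,0]}'; python3 -m crank '{"translation":[[0,0,0.1],[0,0,0.1],[0,0,0.1],[0,0,0]],"twist":[0,0,0,0]}'
python3 -m crank '{"translation":[[0,0,0.1],[0,0,0.1],[0,0,0]],"twist":[0,0,0]}'
```

```text
time_s: 12.78
tool_pos: [0.5089, -0.2255, 0.0743]
orientation: [-0.493, 0.87, -0.0, -0.0]
contact_force: [-0.1, -0.5, -3.1]
width: 0.0255
gripper_force: 59.6
time_s: 13.28
tool_pos: [0.5089, -0.2254, 0.0712]
orientation: [-0.493, 0.87, 0.0, -0.0]
contact_force: [1.0, -0.1, -4.2]
width: 0.0259
gripper_force: 59.6
time_s: 13.65
tool_pos: [0.5089, -0.2254, 0.0692]
orientation: [-0.493, 0.87, 0.0, -0.0]
contact_force: [0.1, -0.8, -2.4]
width: 0.0251
gripper_force: 59.6
```

```bash
python3 -m crank '{"translation":[[0,0,0.1],[0,0,0.1],[0,0,0]],"twist":[0,0,0]}'
python3 -m crank '{"translation":[[0,0,0.1],[0,0,0.1],[0,0,0]],"twist":[0,0,0]}'
```

```text
time_s: 14.02
tool_pos: [0.5089, -0.2254, 0.0672]
orientation: [-0.493, 0.87, 0.0, -0.0]
contact_force: [0.1, 0.1, -3.3]
width: 0.0259
gripper_force: 59.6
time_s: 14.4
tool_pos: [0.5088, -0.2254, 0.0652]
orientation: [-0.493, 0.87, 0.0, -0.0]
contact_force: [-0.5, 0.1, -3.3]
width: 0.0259
gripper_force: 59.6
```

```bash
python3 -m crank '{"translation":[[0,0,0.1],[0,0,0]],"twist":[0,0]}'
python3 -m crank '{"translation":[[0,0,0.1],[0,0,0]],"twist":[0,0]}'
python3 -m crank '{"translation":[[0,0,0.1],[0,0,0]],"twist":[0,0]}'
```

```text
time_s: 14.65
tool_pos: [0.5089, -0.2254, 0.0642]
orientation: [-0.493, 0.87, 0.0, -0.0]
contact_force: [0.5, -0.1, -3.4]
width: 0.0251
gripper_force: 59.6
time_s: 14.9
tool_pos: [0.5089, -0.2254, 0.0632]
orientation: [-0.493, 0.87, 0.0, -0.0]
contact_force: [0.3, 0.5, -3.6]
width: 0.0255
gripper_force: 59.6
time_s: 15.15
tool_pos: [0.509, -0.2255, 0.063]
orientation: [-0.493, 0.87, -0.0, -0.0]
contact_force: [-3.8, 2.6, 4.6]
width: 0.0253
gripper_force: 60.5
```

```bash
for t in -2 -2 2 2 2 2; do echo skip >/dev/null; done
python3 -m crank '{"translation":[[0,0,0],[0,0,0]],"twist":[-2.5,0]}' | grep -E 'pos|force:'; python3 -c "
from h import *
rows([.509,-.2255,.063],np.radians(238.9))"
python3 -m crank '{"translation":[[0,0,0],[0,0,0]],"twist":[-2.5,0]}'| grep -E 'pos|force:'; python3 -c "
from h import *
rows([.509,-.2255,.063],np.radians(238.9))"
```

```text
tool_pos: [0.5093, -0.2256, 0.0629]
contact_force: [-1.3, 0.5, 5.6]
gripper_force: 60.7
t 15.4 tcp [ 0.5093 -0.2256  0.0629] yaw -118.44 shift cm [ 0.    0.04 -0.01] j [-0.65  0.01 -0.31  1.25  0.   -1.73] F [-1.3  0.5  5.6] T [0.31 0.32 0.08] w 0.0256
twist deg 2.66
tool_pos: [0.5093, -0.2256, 0.063]
contact_force: [-1.5, 2.7, 5.4]
gripper_force: 60.7
t 15.65 tcp [ 0.5093 -0.2256  0.063 ] yaw -116.02 shift cm [ 0.    0.03 -0.  ] j [-0.65  0.01 -0.31  1.25  0.   -1.77] F [-1.5  2.7  5.4] T [ 0.45  0.34 -0.71] w 0.026
twist deg 5.08
```

The torque rises after about 4° of turn, so the dogs are in the notches. Turn back to the middle, then press a little.

```bash
python3 -m crank '{"translation":[[0,0,0],[0,0,0],[0,0,0]],"twist":[2.5,2.5,0]}' | grep -E 'pos|force:'; python3 -m crank '{"translation":[[0,0,0.05],[0,0,0]],"twist":[0,0]}'| grep -E 'pos|force:'; python3 -c "
from h import *
rows([.509,-.2255,.063],np.radians(238.9))
s=cam('scene');p=s['pixels'];u=proj(s,[[.509,-.226,.07]])[0].astype(int);x,y=u
cv2.imwrite('pics/s5.png',cv2.resize(p[y-45:y+45,x-60:x+60],(800,600),interpolation=3))"
```

```text
tool_pos: [0.5094, -0.2259, 0.063]
contact_force: [-1.3, 0.3, 5.3]
gripper_force: 60.7
tool_pos: [0.5094, -0.2259, 0.0629]
contact_force: [-2.1, 0.7, 10.8]
gripper_force: 61.3
t 16.27 tcp [ 0.5094 -0.2259  0.0629] yaw -120.92 shift cm [-0.01  0.06 -0.01] j [-0.65  0.01 -0.31  1.25 -0.   -1.68] F [-2.1  0.7 10.8] T [ 0.29  0.61 -0.06] w 0.0257
twist deg 0.18
```

```bash
python3 -m crank '{"translation":[[0,0,-0.05],[0,0,-0.05],[0,0,0]],"twist":[0,0,0]}' | grep -E 'pos|force:'; python3 -m crank '{"translation":[[0,0,0],[0,0,0],[0,0,0],[0,0,0],[0,0,-0.5],[0,0,-2],[0,0,-4],[0,0,-5],[0,0,-5],[0,0,0],[0,0,0]],"twist":[0,0,0,0,0,0,0,0,0,0,0]}' 6.5
python3 - <<'E'
from h import *
c=cam("wrist"); rows([.509,-.226,.25]);im=c["pixels"];cv2.imwrite("pics/w6full.png",im)
u=proj(c,[[.509,-.226,.057]])[0].astype(int);x,y=u;print(u)
t=cam("scene");v=proj(t,[[.509,-.226,.06]])[0].astype(int)
a=cv2.resize(im[y-50:y+50,x-50:x+50],(500,500),interpolation=3);b=cv2.resize(t["pixels"][v[1]-30:v[1]+30,v[0]-18:v[0]+18],(300,500),interpolation=3)
cv2.imwrite("pics/w6.png",np.hstack([a,b]))
h=cv2.cvtColor(im,cv2.COLOR_BGR2HSV)[y-50:y+50,x-50:x+50];m=cv2.inRange(h,(12,120,40),(32,255,255));k=max(cv2.findContours(m,0,1)[0],key=cv2.contourArea)
hull=cv2.convexHull(k)[:,0]+[x-50,y-50]
for z in(.057,.063): cc,r=cv2.minEnclosingCircle(onz(c,hull,z)[:,:2].astype(np.float32));print(z,np.round(cc,4),round(r,4))
E
```

```text
tool_pos: [0.5093, -0.2258, 0.063]
contact_force: [2.0, -2.5, 2.5]
gripper_force: 60.3
time_s: 18.08
tool_pos: [0.509, -0.2255, 0.2284]
orientation: [-0.493, 0.87, -0.0, 0.0]
contact_force: [-0.3, 0.1, -1.3]
width: 0.0649
gripper_force: 0.0
t 18.12 tcp [ 0.5087 -0.2252  0.2274] yaw -120.93 shift cm [ 0.05 -0.07 -2.26] j [-0.65 -0.03 -0.05  1.55 -0.   -1.68] F [-0.7  0.3  0.3] T [ 0.05 -0.02 -0.01] w 0.0648
[280 193]
0.057 [ 0.509  -0.2261] 0.0266
0.063 [ 0.5082 -0.2273] 0.026
```

View pics/w6.png

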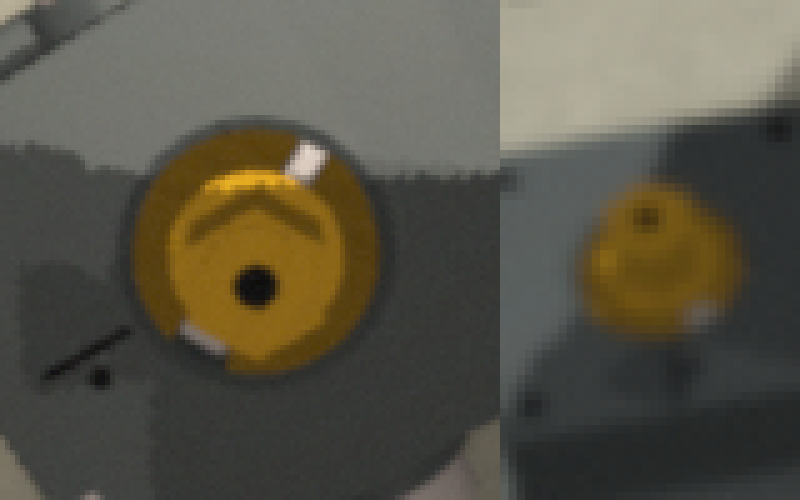

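The picture shows the orifice centred in the bore and flush, with a dog visible in each notch: narrow at (306,160), wide at (203,338). It is let go and upright, so I hand the job in.

```bash
python3 -c "
from bench import *
print(job_done())"
```

```text
the job is handed in; nothing more can be done
None
```

The orifice is in the bore, hub up, with its notches over the dogs and its disc flush by the last wrist picture; it is let go, and the job was handed in at about 18 s with no verdict returned.

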